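# Offer the sweets: work the lever lid and ease it shut

### The arm

A 6-joint arm with a two-finger parallel gripper is mounted at the origin on the work surface. World frame = base frame: x ahead of the robot, y to its left, z up, the work surface at z = 0. Lengths are in m, angles in rad, forces in N, time in s.
With the tool pointing down it reaches from about 0.35 to 0.85 m from the base axis. Payload 8.1 kg.
Tool frame: the origin (TCP) lies at the very end of the fingers, on their centre line; the grasp point (between the pads) lies 19 mm behind it; z points along the fingers, y is the direction in which the jaws open and shut (so a half turn about z gives the same grasp; the last joint's range is limited). The gripper opens to 93 mm and grips with 3 to 60 N. Pads are 15 mm wide; open, the fingers measure 128 mm over their backs; the gripper's body (75 mm by 188 mm) begins 65 mm behind the grasp point.
Start: joints at [1.074, 0.13, 1.488, -0, 1.523, -0.085], TCP at [0.24, 0.55, 0.219] pointing down, gripper open.
Joint ranges: [-2.96, 2.96], [-0.89, 2.26], [0.02, 2.5], [-1.34, 4.48], [0, 2.73], [-2.66, 2.66]. Speed limits (rad/s): [2.39, 2.39, 2.79, 3.14, 3.14, 3.14].

### API

Orientations are given as a rotation vector (axis times angle).
In Python, from plant import robot gives the robot as it stands.
- The arm moves only by the shell command python3 -m inch 'ROWS' [FORCE]. ROWS is JSON, a list that holds one entry, the list of rows, each a list of 7 numbers: the shift along the tool's x, y, z in cm, then the turn, a rotation vector about the tool's x, y, z in degrees, then the gripper command: -1 is fully open, 1 is shut, values between are in proportion. A call has 1 to 5 rows; each row shifts and turns the commanded pose from where the row before left it, along the tool's axes as they then stand; what a row does not reach is not made up. A row lasts 1/10 s, in which the tool goes at most 50 mm and 8.59 degrees, less where a joint would pass 70% of its speed; a pose out of reach is approached as far as the arm can. A call with a gripper value outside its range is refused whole. The fingers move at their own pace and stop on an object; FORCE is the grip in N (left out, the last holds). Time passes only in rows, so rows that do not move let the fingers close. It gives the time, the measured TCP pose, the force and the opening at its end, in the units of the state.
- robot.read_state(): the state, without advancing time (a new reading comes with each control period).
- robot.read_camera(name): name is "side" or "top"; returns a dict with "image" (480x640x3 uint8, blue, green, red), "K" (3x3 intrinsics, pixels), "distortion" ([k1, k2, p1, p2, k3] as OpenCV has them; the pictures are not rectified), "R" (3x3) and "t" (3): a world point X has camera coordinates R X + t. Camera axes: x right, y down, z forward; pixel columns grow to the right and rows downward; lengths in m; the calibration is good to about 2 mm. A picture is of the moment at which its call begins. There is no depth.
- robot.close_job(): hands the job in, once; it reports no verdict.
The state is a dict: "t": time; "q": joint angles; "dq": joint speeds; "joint_torque": joint torques, N m; "tool_pos": TCP position; "orientation": TCP orientation; "force": force on the tool from outside, world axes, zero at the start; "wrist_torque": the same for the moment, N m; "opening": finger opening in m.
Only numpy, scipy, OpenCV 4.12 (cv2) and the standard library are available. Lean on these libraries where they do the work, as an engineer would, in place of code of your own. Each camera call takes 0.05 s, during which the arm holds its last target. There are 200 camera calls.

### The job

Offer a guest a sweet: press down the lever plate of the sweets box (the low, wide lidded box, not the tall narrow tea caddy of the same ceramic) until its lid is fully open, and hold it open for at least two seconds. Then ease the lever back up under your fingers so that the lid closes completely without slamming, and leave it closed. Use only your fingertips on the lever; do not pick up or disturb anything else, and leave the caddy closed.

Things in the scene. Friction and masses are not known exactly. Their poses are not given: they have to be found in the camera images.
- sweets_box: Sweets box: low, wide, turquoise ceramic, 120 mm deep (x), 150 mm wide (y), 75 mm high, fixed on a wooden plinth 6 to 40 mm high, with a 10 mm lid (top face 86 mm above the box's underside) carrying a 26 mm knob. Origin: centre of the box's underside, on the plinth; its -x points out of its front, where the lever plate sticks out, roughly towards the robot.
- sweets_lever: Its lever: steel plate 92 mm wide, 6 mm thick, reaching 105 mm out from the box front. Origin on its level pivot (along box y), mid front face, 50 mm above box underside. At rest it slopes up outwards 0.2 rad; fully pressed it has turned 0.40 rad to its stop, sloping down 0.2 rad. Linked to the lid, which turns 2.75 times as far. No latch: lid weight pushes it up (5 to 10 N to press).
- sweets_press (a point): Press point: on the top face of the sweets box lever plate, on its middle line, 88 mm from the pivot, 17 mm from the outer edge. It moves with the plate: about 70 mm above the box's underside at rest, 35 mm when fully pressed, at nearly the same place seen from above.
- sweets_lid (a joint): Sweets box lid angle, rad: 0 shut, 1.10 fully open at its stop. Hinged along the rear top edge; its front edge rises and swings back, away from the lever plate. It slams if it turns shut faster than 1.5 rad/s in its last 0.3 rad.
- caddy_box: The tea caddy, to be left alone: a tall narrow box of the same turquoise ceramic, 95 mm deep by 100 mm wide and 130 mm high, fixed on a wooden plinth 6 to 40 mm high, with its own linked lid and an identical lever plate in front. Origin at the centre of its underside; -x points out of its front.
- caddy_lid (a joint): Lid angle of the tea caddy, rad: 0 shut, 1.10 open. It stays shut.
- tumbler: Clear glass tumbler standing upright, 68 mm across the rim and 95 mm high, origin at the centre of its underside. Bystander.
- spoon_a: Wooden spoon lying on the sideboard in the gap between the two boxes' lever plates, 200 mm long along its own x, 20 mm high. Bystander.
- spoon_b: Second wooden spoon, lying on the sideboard left of the boxes, 200 mm long along its own x, 20 mm high. Bystander.
- coasters: Stack of square cork coasters, 95 mm wide and 36 mm high, origin at the centre of its underside. Bystander.

How it is judged:
On the way, in this order (a step that is already met when the one before it is completed fails the run):
1. the fingers press the sweets box lever and hold its lid fully open (over 1.0 rad) for 1.8 s (value of joint sweets_lid above 1 rad and contact force between the fingers and sweets_lever above 0.5 N), for 1.8 s.
2. the lid is shut again (value of joint sweets_lid below 0.04 rad), for 0.2 s.
At the end, for the whole second after the job is handed in: Both lids are shut (within 0.04 rad) and the tumbler, spoons and coasters are where they were (tumbler within 20 mm and upright, the others within 25 mm) (value of joint each of sweets_lid, caddy_lid below 0.04 rad and distance of tumbler from where it was at the start of the episode below 0.02 m and angle between tumbler's own z axis and vertical below 0.2 rad and distance of each of spoon_a, spoon_b, coasters from where it was at the start of the episode below 0.025 m); the robot touches nothing.
It fails at once if the sweets box lid slams: closes faster than 1.5 rad/s in its last 0.3 rad (value of joint sweets_lid below 0.3 rad and velocity of joint sweets_lid below -1.5 rad/s).
It fails at once if the tea caddy is opened (value of joint caddy_lid above 0.15 rad).
It fails at once if the tumbler is moved, lifted or tipped (distance of tumbler from where it was at the start of the episode above 0.02 m or angle between tumbler's own z axis and vertical above 0.3 rad).
It fails at once if a spoon or the coasters are moved or lifted (distance of any of spoon_a, spoon_b, coasters from where it was at the start of the episode above 0.025 m).
It also fails if it takes over 40 s, if anything falls off the work surface, if the arm or the gripper's body presses on something with over 40 N, if the wrist force passes 120 N, or if a joint passes its speed limit or range.

## Working session

There is one attempt and no reset: what is moved stays moved. The work goes in short steps, Python scripts to look and compute and a shell command to move; the robot and the scene stay as the last step left them, time stands still between calls to the robot, and variables do not carry over. Pictures are saved under pics/ and viewed, about 8 in all and at most 12, crops included, and the job is handed in when it is done.

```bash
mkdir -p pics; ls; python3 - <<'E'
from plant import robot
import cv2
s=robot.read_state();print(s)
for n in("top","side"):
    c=robot.read_camera(n);cv2.imwrite(f"pics/{n}0.png",c["image"]);print(n,c["K"],c["distortion"],c["R"],c["t"])
E
```

```text
pics
{'t': 0.0, 'q': array([ 1.07361397e+00,  1.31134999e-01,  1.48928850e+00, -9.39545702e-06,
        1.52300348e+00, -8.53572793e-02]), 'dq': array([-0.00046525, -0.00105916, -0.00047338,  0.00030255, -0.00044918,
       -0.00066511]), 'joint_torque': array([ 1.63900117e-03, -5.59848332e+01, -4.91760921e+01,  7.70837255e-02,
        3.49544815e-02, -1.97105064e-04]), 'tool_pos': array([0.23985313, 0.54934489, 0.21759802]), 'orientation': array([-6.42224815e-01, -3.07471805e+00,  2.76375643e-03]), 'force': array([ 0.75806776, -0.34521833,  0.20149641]), 'wrist_torque': array([-0.0445413 , -0.0148469 ,  0.01856788]), 'opening': 0.09312842936904371}
top [[451.62794246   0.         317.58110443]
 [  0.         451.62794246 241.23973541]
 [  0.           0.           1.        ]] [-0.0322972  0.         0.         0.         0.       ] [[-0.0069229  -0.99989851 -0.01245169]
 [-0.99225299  0.00841349 -0.12394844]
 [ 0.12404063  0.01149715 -0.99221053]] [-0.00411733  0.59646307  1.31466515]
side [[502.32076253   0.         323.58504693]
 [  0.         502.32076253 246.05191076]
 [  0.           0.           1.        ]] [-0.00623828  0.          0.          0.          0.        ] [[ 0.80899728 -0.58779505  0.00451452]
 [-0.40925361 -0.5687459  -0.7134701 ]
 [ 0.42194181  0.57534779 -0.70067113]] [-0.47844142  0.31800277  1.1886447 ]
```

View pics/top0.png

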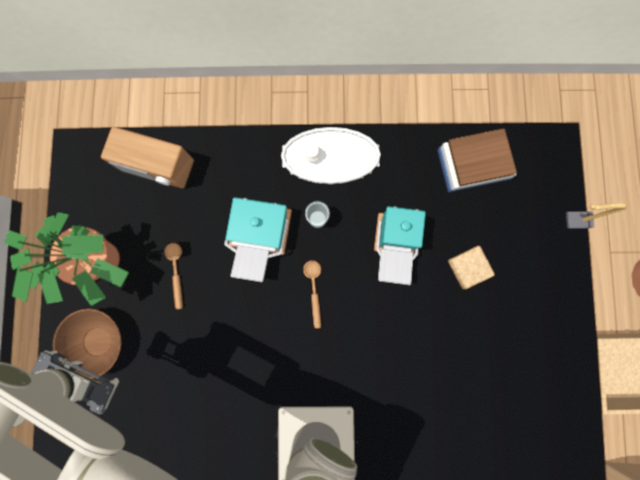

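View pics/side0.png

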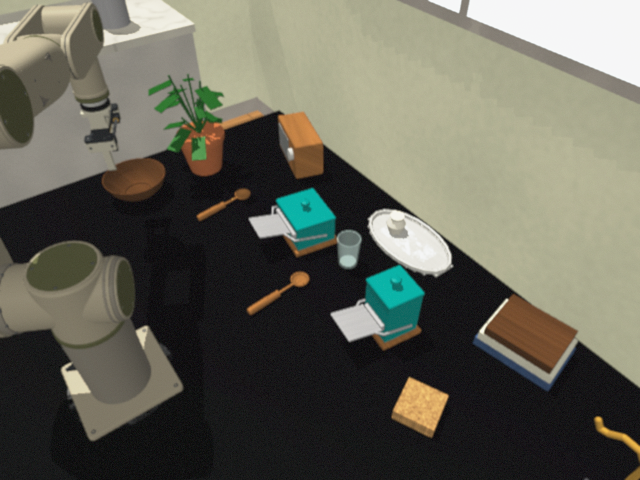

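The sweets box is the wide one on the left: lid at top-view (228–287, 199–250), lever plate at (232–268, 246–281). In the side view the plate is at (250–290, 211–238). The caddy is on the right, with a spoon between them at (315, 295) and the tumbler at (317, 214).

```bash
cat > h.py <<'E'
import cv2,numpy as np
from plant import robot
def cam(n):
    c=robot.read_camera(n); return c
def ray(c,p):
    u=cv2.undistortPoints(np.array([[p]],float),np.array(c["K"]),np.array(c["distortion"]))[0,0]
    R=np.array(c["R"]);t=np.array(c["t"]);d=R.T@np.array([u[0],u[1],1]);return -R.T@t,d/np.linalg.norm(d)
def tri(c1,p1,c2,p2):
    o1,d1=ray(c1,p1);o2,d2=ray(c2,p2)
    s=np.linalg.lstsq(np.c_[d1,-d2],o2-o1,rcond=None)[0]
    a=o1+s[0]*d1;b=o2+s[1]*d2;return (a+b)/2,np.linalg.norm(a-b)
def quad(c,win,lo,hi):
    x0,y0,x1,y1=win;im=cv2.cvtColor(c["image"],cv2.COLOR_BGR2HSV)
    m=np.zeros(im.shape[:2],np.uint8);m[y0:y1,x0:x1]=cv2.inRange(im,lo,hi)[y0:y1,x0:x1]
    m=cv2.morphologyEx(m,cv2.MORPH_OPEN,np.ones((5,5)))
    k=max(cv2.findContours(m,0,1)[0],key=cv2.contourArea)
    return cv2.approxPolyN(k,4,ensure_convex=True).reshape(-1,2) if hasattr(cv2,"approxPolyN") else cv2.boxPoints(cv2.minAreaRect(k)),m
def project(c,X): return cv2.projectPoints(np.array(X,float).reshape(-1,3),cv2.Rodrigues(np.array(c["R"]))[0],np.array(c["t"]),np.array(c["K"]),np.array(c["distortion"]))[0].reshape(-1,2)
E
python3 - <<'E'
from h import *
t=cam("top");s=cam("side")
G=((0,0,110),(180,60,255));T=((80,100,90),(100,255,255))
vis=[]
for c,w,n in((t,(215,190,300,290),"t"),(s,(240,180,345,260),"s")):
    im=c["image"].copy()
    for lo,hi in(G,T):
        q,m=quad(c,w,lo,hi);print(n,q.tolist(),cv2.countNonZero(m))
        cv2.polylines(im,[np.int32(q)],True,(0,0,255),1)
    vis.append(cv2.resize(im[w[1]:w[3],w[0]:w[2]],(400,400 if n=="t" else 305),interpolation=cv2.INTER_CUBIC))
    raw=cv2.resize(c["image"][w[1]:w[3],w[0]:w[2]],(400,400 if n=="t" else 305),interpolation=cv2.INTER_CUBIC)
    vis[-1]=np.hstack([vis[-1],raw])
v=np.vstack(vis);cv2.imwrite("pics/z.png",cv2.resize(v,(680,600)));
E
```

```text
t [[275, 247], [262, 282], [230, 277], [235, 241]] 1247
t [[288, 205], [279, 247], [224, 238], [232, 196]] 2341
s [[300, 240], [259, 237], [247, 218], [281, 210]] 944
s [[353, 239], [297, 237], [274, 199], [313, 187]] 2109
```

View pics/z.png

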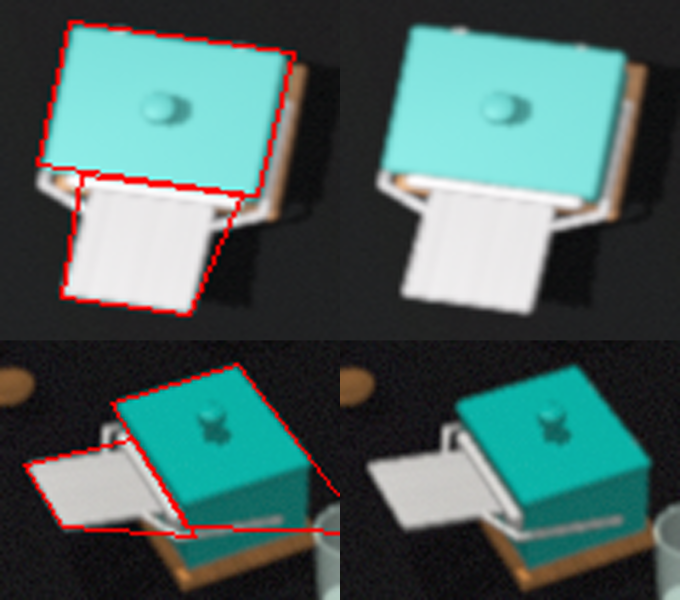

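Clean corners can be read off the crop (top scale 4.0×3.4, side 3.24); the plate and lid corners are clear in both views, and only the linkage arms spoiled the automatic quads. I'll triangulate those corners.

```bash
python3 - <<'E'
from h import *
t=cam("top");s=cam("side")
P=dict(outL=((230.5,276.8),(248.6,218.5)),outR=((262.5,282),(260.1,237.9)),lidFL=((225.7,240),(276.4,199.4)),lidFR=((279.2,248.8),(297.1,230.2)),lidRR=((286.2,206.2),(335.7,218.5)),lidRL=((232.5,197.4),(312.6,188.3)))
r={k:tri(t,a,s,b) for k,(a,b) in P.items()}
for k,(x,e) in r.items():print(k,x.round(4),round(e,4))
v={k:x for k,(x,e) in r.items()}
c=sum(v[k] for k in v if k[:3]=="lid")/4
for n,d in(("y",v["lidFL"]-v["lidFR"]),("y2",v["lidRL"]-v["lidRR"]),("y3",v["outL"]-v["outR"])):print(n,np.linalg.norm(d),np.degrees(np.arctan2(-d[0],d[1])))
for d in(v["lidRL"]-v["lidFL"],v["lidRR"]-v["lidFR"]):print("x",np.linalg.norm(d),np.degrees(np.arctan2(d[1],d[0])))
mid=(v["outL"]+v["outR"])/2;print("lid c",c,"mid out",mid)
d=c-mid;print("axis yaw",np.degrees(np.arctan2(d[1],d[0])),np.linalg.norm(d[:2]))
u=d[:2]/np.linalg.norm(d[:2]);print("press",mid[:2]+u*.0167, "z", mid[2]-.0034)
S=robot.read_state();R=cv2.Rodrigues(S["orientation"])[0];print(R.round(3),S["t"],S["tool_pos"])
E
```

```text
outL [0.4913 0.2403 0.0856] 0.0035
outR [0.4756 0.1481 0.0868] 0.0032
lidFL [0.5962 0.253  0.0992] 0.0039
lidFR [0.5688 0.0991 0.1027] 0.0031
lidRR [0.6922 0.0804 0.0966] 0.0009
lidRL [0.7202 0.237  0.0953] 0.001
y 0.1563471765515943 -10.085128611807264
y2 0.15910645941316512 -10.131473064132889
y3 0.09356201923003996 -9.620760163540744
x 0.12514309031633547 -7.328163330008317
x 0.12499893253393936 -8.605729007919457
lid c [0.64436265 0.16738577 0.09847355] mid out [0.48344673 0.19421277 0.08619867]
axis yaw -9.464979340853832 0.16313681919953277
press [0.49991938 0.19146654] z 0.08279866995581124
[[-0.916  0.4   -0.   ]
 [ 0.4    0.916 -0.001]
 [ 0.    -0.001 -1.   ]] 0.3 [0.24003773 0.5497042  0.21829184]
```

Lid top is at z ≈ 0.0985, so the underside is ≈ 0.0125. The press point is about (0.500, 0.191), z ≈ 0.083 at rest and 0.048 pressed, with yaw −9.5°. I'll turn −14° about tool z, close the fingers and go above it.

```bash
python3 -m inch '[[[0,0,0,0,0,-7,1],[0,0,0,0,0,-7,1],[-3.15,-3.1,0,0,0,0,1],[-3.15,-3.1,0,0,0,0,1],[-3.15,-3.1,0,0,0,0,1]]]' 20; python3 -m inch '[[[-3.15,-3.1,0,0,0,0,1],[-3.15,-3.1,0,0,0,0,1],[-3.15,-3.1,0,0,0,0,1],[-3.15,-3.1,0,0,0,0,1],[-3.15,-3.1,0,0,0,0,1]]]';  python3 -m inch '[[[-3.15,-3.1,0,0,0,0,1],[-3.15,-3.1,0,0,0,0,1],[0,0,0,0,0,0,1],[0,0,0,0,0,0,1],[0,0,0,0,0,0,1]]]'; cat > st.py <<'E'
from h import *
S=robot.read_state();R=cv2.Rodrigues(S["orientation"])[0]
d=np.array([.500,.1915,.10])-S["tool_pos"]
print(S["t"],S["tool_pos"].round(4),S["force"].round(2),S["opening"],"\n",R.round(3),"\ncm tool",(100*R.T@d).round(2))
E
python3 st.py
```

```text
t: 0.8
tool_pos: [0.3182, 0.4413, 0.2185]
orientation: [0.261, 3.131, -0.0]
force: [0.8, -0.7, 0.9]
opening: 0.0573
t: 1.3
tool_pos: [0.4481, 0.2618, 0.2188]
orientation: [0.262, 3.13, 0.001]
force: [1.0, 0.6, 1.3]
opening: 0.0174
t: 1.8
tool_pos: [0.4985, 0.1924, 0.2185]
orientation: [-0.262, -3.13, -0.0]
force: [-0.9, -0.8, -0.3]
opening: 0.0009
1.8 [0.4985 0.1924 0.2185] [-0.93 -0.81 -0.26] 0.0009330147071295502 
 [[-0.986  0.166 -0.   ]
 [ 0.166  0.986  0.   ]
 [ 0.     0.    -1.   ]] 
cm tool [-0.17 -0.07 11.85]
```

Above the point. I'll descend to z ≈ 0.10 and look from close by.

```bash
python3 -m inch '[[[0,0,3,0,0,0,1],[0,0,3,0,0,0,1],[0,0,3,0,0,0,1],[0,0,2.5,0,0,0,1],[0,0,0,0,0,0,1]]]'; python3 st.py; python3 - <<'E'
from h import *
a=cam("top")["image"][180:300,200:320];b=cam("side")["image"][140:260,230:350]
cv2.imwrite("pics/c1.png",np.hstack([cv2.resize(x,(400,400),interpolation=cv2.INTER_CUBIC) for x in(a,b)]))
E
```

```text
t: 2.3
tool_pos: [0.4952, 0.1923, 0.0995]
orientation: [-0.258, -3.124, 0.004]
force: [0.1, -0.4, -0.9]
opening: 0.0006
2.3 [0.4952 0.1923 0.0995] [ 0.12 -0.41 -0.94] 0.0006381029128328849 
 [[-0.986  0.164 -0.007]
 [ 0.164  0.986 -0.002]
 [ 0.007 -0.003 -1.   ]] 
cm tool [-0.48  0.   -0.05]
```

View pics/c1.png

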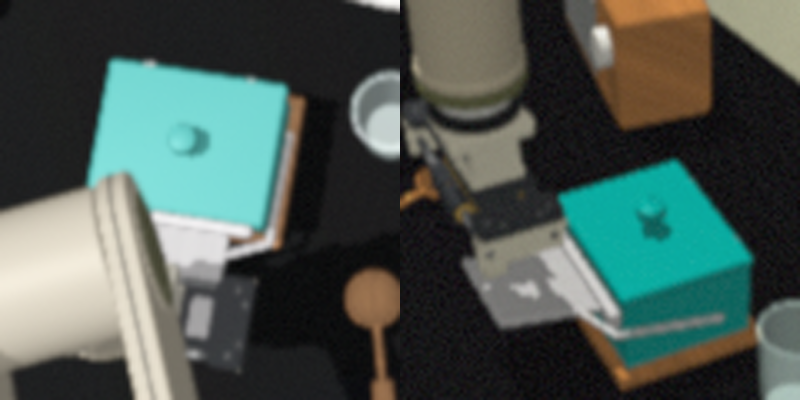

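The gripper stands over the plate centred in y: crop right, plate (470–600, 250–325), fingertips hidden behind the body. Shift 4 mm forward and press gradually.

```bash
python3 -m inch '[[[-0.4,0,0.5,0,0,0,1],[0,0,0.5,0,0,0,1],[0,0,0.5,0,0,0,1],[0,0,0.5,0,0,0,1],[0,0,0.5,0,0,0,1]]]'; python3 -m inch '[[[0,0,0.5,0,0,0,1],[0,0,0.5,0,0,0,1],[0,0,0.5,0,0,0,1],[0,0,0.4,0,0,0,1],[0,0,0,0,0,0,1]]]';python3 st.py
```

```text
t: 2.9
tool_pos: [0.5029, 0.1912, 0.0789]
orientation: [-0.263, -3.13, -0.0]
force: [-4.1, 0.3, 6.6]
opening: 0.0004
t: 3.4
tool_pos: [0.5024, 0.1911, 0.0591]
orientation: [-0.263, -3.129, -0.0]
force: [-3.1, 1.5, 3.2]
opening: 0.0008
3.4 [0.5024 0.1911 0.0591] [-3.07  1.45  3.2 ] 0.0007943920236987221 
 [[-0.986  0.167 -0.001]
 [ 0.167  0.986  0.   ]
 [ 0.001 -0.    -1.   ]] 
cm tool [ 0.25 -0.   -4.09]
```

Contact made and the plate is moving. Continue until the stop shows as a force rise.

```bash
python3 -m inch '[[[0,0,0.4,0,0,0,1],[0,0,0.3,0,0,0,1],[0,0,0.2,0,0,0,1],[0,0,0,0,0,0,1]]]';python3 -m inch '[[[0,0,0.2,0,0,0,1],[0,0,0.1,0,0,0,1],[0,0,0,0,0,0,1]]]'; python3 - <<'E'
from h import *
a=cam("top")["image"][180:300,200:320];b=cam("side")["image"][140:260,230:350]
cv2.imwrite("pics/c2.png",np.hstack([cv2.resize(x,(400,400),interpolation=cv2.INTER_CUBIC) for x in(a,b)]))
E
python3 st.py
```

```text
t: 3.8
tool_pos: [0.5032, 0.191, 0.0505]
orientation: [0.263, 3.13, 0.0]
force: [0.1, 1.1, 1.4]
opening: 0.0004
t: 4.1
tool_pos: [0.5036, 0.1911, 0.0497]
orientation: [0.263, 3.13, 0.0]
force: [-8.6, -2.9, 18.5]
opening: 0.0005
4.2 [0.5036 0.1911 0.0497] [-8.54 -2.6  18.83] 0.00018806101510388467 
 [[-0.986  0.167  0.001]
 [ 0.167  0.986  0.   ]
 [-0.001  0.    -1.   ]] 
cm tool [ 0.36 -0.02 -5.03]
```

View pics/c2.png

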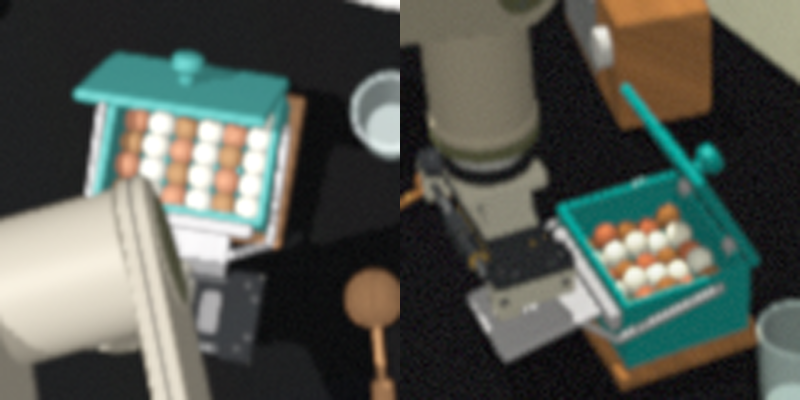

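The lid stands wide open (crop right: lid from (625, 88) to (755, 262)). The force jumped from 1.4 to 18.5 N with no further travel, so the lever is on its stop. Hold for 2.5 s.

```bash
H='x'; python3 -m inch '[[[0,0,0,0,0,0,1],[0,0,0,0,0,0,1],[0,0,0,0,0,0,1],[0,0,0,0,0,0,1],[0,0,0,0,0,0,1]]]';python3 -m inch '[[[0,0,0,0,0,0,1],[0,0,0,0,0,0,1],[0,0,0,0,0,0,1],[0,0,0,0,0,0,1],[0,0,0,0,0,0,1]]]';python3 -m inch '[[[0,0,0,0,0,0,1],[0,0,0,0,0,0,1],[0,0,0,0,0,0,1],[0,0,0,0,0,0,1],[0,0,0,0,0,0,1]]]';python3 -m inch '[[[0,0,0,0,0,0,1],[0,0,0,0,0,0,1],[0,0,0,0,0,0,1],[0,0,0,0,0,0,1],[0,0,0,0,0,0,1]]]';python3 -m inch '[[[0,0,0,0,0,0,1],[0,0,0,0,0,0,1],[0,0,0,0,0,0,1],[0,0,0,0,0,0,1],[0,0,0,0,0,0,1]]]'; python3 - <<'E'
from h import *
b=cam("side")["image"];a=cv2.imread("pics/c2.png")[:,400:]
print(np.abs(cv2.resize(b[140:260,230:350],(400,400),interpolation=cv2.INTER_CUBIC).astype(int)-a).mean())
E
```

```text
t: 4.7
tool_pos: [0.5037, 0.1911, 0.0497]
orientation: [0.263, 3.129, 0.0]
force: [-8.9, -1.7, 19.1]
opening: 0.0
t: 5.2
tool_pos: [0.5036, 0.1911, 0.0497]
orientation: [0.263, 3.13, 0.0]
force: [-8.3, -2.0, 19.6]
opening: 0.0007
t: 5.7
tool_pos: [0.5036, 0.1911, 0.0497]
orientation: [0.263, 3.13, 0.0]
force: [-7.9, -2.3, 18.8]
opening: 0.0005
t: 6.2
tool_pos: [0.5036, 0.1911, 0.0497]
orientation: [0.263, 3.13, 0.0]
force: [-8.4, -2.8, 18.8]
opening: 0.0008
t: 6.7
tool_pos: [0.5036, 0.1911, 0.0497]
orientation: [0.263, 3.13, 0.0]
force: [-7.8, -2.4, 18.5]
opening: 0.0006
2.241872916666667
```

Held at a steady ~19 N. Now ease up at 2 mm per row (lid ≈ 0.6 rad/s), slowing near the top.

```bash
python3 -m inch '[[[0,0,-0.2,0,0,0,1],[0,0,-0.2,0,0,0,1],[0,0,-0.2,0,0,0,1],[0,0,-0.2,0,0,0,1],[0,0,-0.2,0,0,0,1]]]';python3 -m inch '[[[0,0,-0.2,0,0,0,1],[0,0,-0.2,0,0,0,1],[0,0,-0.2,0,0,0,1],[0,0,-0.2,0,0,0,1],[0,0,-0.2,0,0,0,1]]]';python3 -m inch '[[[0,0,-0.1,0,0,0,1],[0,0,-0.1,0,0,0,1],[0,0,-0.1,0,0,0,1],[0,0,-0.1,0,0,0,1],[0,0,-0.1,0,0,0,1]]]'
```

```text
t: 7.25
tool_pos: [0.5027, 0.1911, 0.0576]
orientation: [-0.263, -3.13, 0.0]
force: [-1.9, 0.8, 2.8]
opening: 0.0007
t: 7.75
tool_pos: [0.5031, 0.191, 0.0679]
orientation: [0.263, 3.13, -0.0]
force: [-2.8, 0.9, 4.1]
opening: 0.0004
t: 8.25
tool_pos: [0.5034, 0.191, 0.0729]
orientation: [0.263, 3.13, 0.0]
force: [-0.6, 0.4, 5.2]
opening: 0.0007
```

```bash
python3 -m inch '[[[0,0,-0.1,0,0,0,1],[0,0,-0.1,0,0,0,1],[0,0,-0.1,0,0,0,1],[0,0,-0.1,0,0,0,1],[0,0,-0.1,0,0,0,1]]]';python3 -m inch '[[[0,0,-0.1,0,0,0,1],[0,0,-0.1,0,0,0,1],[0,0,-0.1,0,0,0,1],[0,0,-0.1,0,0,0,1],[0,0,-0.1,0,0,0,1]]]';python3 -m inch '[[[0,0,-0.1,0,0,0,1],[0,0,-0.1,0,0,0,1],[0,0,-0.1,0,0,0,1],[0,0,-0.1,0,0,0,1],[0,0,-0.1,0,0,0,1]]]'
```

```text
t: 8.75
tool_pos: [0.5039, 0.191, 0.0782]
orientation: [0.263, 3.129, 0.0]
force: [4.5, -1.2, 4.3]
opening: 0.0005
t: 9.25
tool_pos: [0.5031, 0.1911, 0.0828]
orientation: [0.263, 3.13, 0.0]
force: [4.7, -0.5, 3.7]
opening: 0.0007
t: 9.75
tool_pos: [0.5019, 0.1909, 0.0868]
orientation: [-0.262, -3.128, 0.001]
force: [1.1, 1.1, 0.9]
opening: 0.0002
```

The lever has come to rest and the fingers have left it. Back off gently, then rise and look.

```bash
python3 -m inch '[[[0,0,-0.1,0,0,0,1],[0,0,-0.1,0,0,0,1],[0,0,-0.2,0,0,0,1],[0,0,-0.4,0,0,0,1],[0,0,-0.8,0,0,0,1]]]';python3 -m inch '[[[0,0,-2,0,0,0,1],[0,0,-3,0,0,0,1],[0,0,-3,0,0,0,1],[0,0,-2,0,0,0,1],[0,0,0,0,0,0,1]]]';python3 -m inch '[[[3,3,0,0,0,0,1],[3,3,0,0,0,0,1],[3,3,0,0,0,0,1],[0,0,0,0,0,0,1],[0,0,0,0,0,0,1]]]'; python3 - <<'E'
from h import *
a=cam("top")["image"][140:340,130:530];b=cam("side")["image"][140:440,200:500]
o=[cv2.imread(f"pics/{n}0.png") for n in("top","side")]
cv2.imwrite("pics/c3.png",np.hstack([np.vstack([a[:150],o[0][140:290,130:530]]),b]))
E
```

```text
t: 10.25
tool_pos: [0.5026, 0.1909, 0.1035]
orientation: [-0.263, -3.13, 0.001]
force: [0.5, -0.8, 1.2]
opening: 0.0004
t: 10.75
tool_pos: [0.5052, 0.1917, 0.2084]
orientation: [0.262, 3.124, 0.004]
force: [-0.1, 0.7, 0.3]
opening: 0.0005
t: 11.25
tool_pos: [0.4285, 0.2951, 0.2029]
orientation: [-0.259, -3.13, 0.001]
force: [-0.2, -0.2, 0.5]
opening: 0.0007
```

View pics/c3.png

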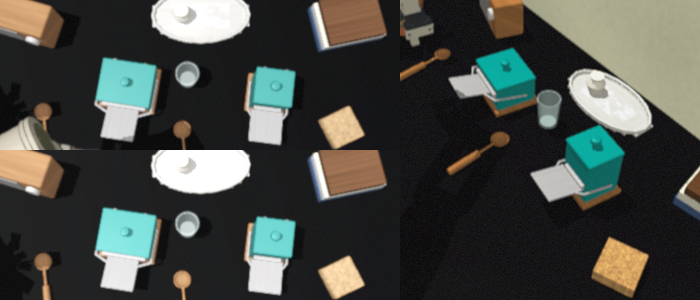

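Both lids are shut (sweets box at crop (127, 85), caddy at (272, 88)), and the tumbler, spoons and coasters sit where they were in the first picture below. Hand in.

```bash
python3 - <<'E'
from plant import robot
print(robot.close_job())
E
```

```text
the job is handed in; nothing more can be done
None
```

I pressed the sweets box lever to its stop with closed fingertips and held it there for 2.5 s at about 19 N. I then eased it up at 10–20 mm/s over about 3 s until contact faded and the lid was shut. The arm backed clear, and I handed the job in at about 11.3 s.

- **Lid open:** the picture showed the lid wide open, and the force jumped from 1.4 to 18.5 N with almost no further travel, so the lever was at its stop. I had no direct reading of the lid angle.
- **At the end:** pictures showed both lids shut and the tumbler, spoons and coasters where they started. The far end of the left spoon was hidden behind the arm in the top view. The force on the tool was about 0.5 N, so nothing was being touched.
- **Disagreements:** my automatic outlines of the lever plate were wrong because they took in the linkage arms. I read the corners by eye from the crop instead, and the two views agreed to within 4 mm. No check failed after that.

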